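Third hand: hold a keyhole-mounted relay module against its stop

TASK

Set the loose relay module onto the mounting panel so that its two keyholes drop over the heads of the two panel screws, and press it down flat on the panel against the sprung earth contacts. Keeping it down, slide it under the screw heads until its front edge lies square against the aluminium stop, and finish still holding it there with a steady push of about 10 N (between 4 and 20 N) on the stop so that I can tighten the screws; do not let go at the end. Leave the other things on the bench where they are.

Things in the scene. Friction and masses are not known exactly. Their poses are not given: they have to be found in the camera images.
- module: Loose relay module, about 0.23 kg: aluminium base plate 100 (x) x 120 (y) x 4 mm with two keyholes; on it a relay in the middle and, at x = -37 mm, a row of three white terminals (16 x 55 mm, 15 mm high). Origin: centre of the plate's underside, z up; +x points to the front edge (x = +50 mm), which goes to the stop. Starts flat on the bench, right of the panel, turned up to 0.7 rad.
- relay_top (a point): Centre of the top of the module's relay, where to take hold: a box with black foot and whitish top, 34 mm (module x) x 28 mm (module y), 48 mm high; this point is at module x = y = 0, z = +52 mm.
- keyhole_left (a point): Left keyhole of the module: this point is the centre of its round entry (20 mm across) at the plate's underside, module x = +12, y = +45, z = 0 mm. From the entry a slot 9 mm wide runs in module -x to its closed end at module x = -10.5 mm.
- keyhole_right (a point): Right keyhole of the module, the same shape: centre of its round entry at module x = +12, y = -45, z = 0 mm.
- panel: White mounting panel 220 (x) x 320 (y) x 10 mm, fixed on the bench, turned up to 0.25 rad. Origin: centre of its underside; top at z = +10 mm; +x points to the stop. Module axes go parallel to panel axes: heads in mid entry holes put the module's origin at panel x = -12, y = 0 mm; against the stop, x = +4. Left end (y over 105): fixed relay, terminals; behind the stop a 31 mm high duct.
- screw_left (a point): Left panel screw, loosely fitted pan head: this point is its axis at the panel's top (panel x = 0, y = +45, z = +10 mm). Shank 6 mm across, head 13 mm across; underside of the head 6.5 mm, its top 10.7 mm above the panel's top, so the plate passes under it with 2.5 mm to spare when pressed flat.
- screw_right (a point): Right panel screw, the same, at panel x = 0, y = -45, z = +10 mm.
- earth_contacts (a point): Middle between the two sprung brass earth contacts (9 mm round buttons at panel x = -30 and +30, y = 0 mm), at the panel's top. Each stands 4 mm proud and takes 1.5 N to start and 2.5 N to push level with the panel, so the module does not lie flat by its own weight.
- stop: The stop: rigid aluminium angle fixed across the panel, 200 mm long (y), 18 mm high above the panel's top. Origin: bottom middle of its front face, at panel x = +54, y = 0, z = +10 mm, axes as the panel's. Push on it in +x. What the tool pushes is shared: friction of the plate on the panel takes about 0.25 of the force that presses it down, the stop gets the rest.
- power_supply: Bystander: enclosed power supply 85 x 151 x 38 mm; origin under its centre
- gland_a: Bystander: light cable gland standing upright, 22 x 25 x 35 mm; origin under its centre
- gland_b: Bystander: dark brown cable gland standing upright, 23 x 26 x 46 mm, at the near edge of the bench; origin under its centre
- driver: Bystander: small screwdriver with yellow handle, 140 mm long, 11 mm thick, lying at the left; origin under its centre
- pen: Bystander: black marker pen, 135 mm long, 17 mm thick, lying at the left; origin under its centre

How it is judged (in metres and radians):
On the way:
1. the module is pressed down flat on the panel with the screw heads through the entry holes (z of module in the frame of panel between 0.008 and 0.0122 m and angle between module's own z axis and vertical below 0.035 rad and horizontal distance between keyhole_left and screw_left below 0.008 m and horizontal distance between keyhole_right and screw_right below 0.008 m), for 0.2 s.
At the end, for the whole second after the job is handed in: The fingers still hold the module, which rests under both screw heads (underside within 3.5 mm of the panel, tilt under 0.05 rad), centred within 5 mm, its front edge within 2.5 mm of the stop and square to 0.04 rad, at rest, pressing on the stop with 4 to 20 N (contact force between module and stop between 4 and 20 N and contact force between the fingers and module above 2 N and x of module in the frame of panel between 0.0015 and 0.0065 m and y of module in the frame of panel between -0.005 and 0.005 m and z of module in the frame of panel between 0.008 and 0.0135 m and angle between the x axis of module and the x axis of panel, either way round below 0.04 rad and angle between module's own z axis and vertical below 0.05 rad and linear speed of module below 0.01 m/s); the arm keeps its last pose, push and grip.
It fails at once if a bystander (power supply, either gland, small screwdriver or marker pen) is moved by more than 25 mm (distance of any of power_supply, gland_a, gland_b, driver, pen from where it was at the start of the episode above 0.025 m).
It also fails if it takes over 64 s, if anything falls off the work surface, if the arm or the gripper's body presses on something with over 40 N, if the wrist force passes 120 N, or if a joint passes its speed limit or range.

ROBOT

A 7-joint arm with a two-finger parallel gripper is mounted at the origin on a cart in front of the work surface, level with it; the furniture and walls round the work are solid. World frame = base frame: x ahead of the robot, y to its left, z up, the work surface at z = 0. Lengths are in m, angles in degrees, forces in N, time in s.
With the tool pointing down it reaches from about 0.4 to 0.85 m from the base axis. Payload 4.5 kg.
Tool frame: the origin (TCP) lies midway between the tips of the shut fingers; the grasp point (between the pads) lies env.grasp_offset behind it (env.grasp_offset is the distance from the TCP to the grasp point, in m); z points along the fingers, y is the line along which they close (so a half turn about z gives the same grasp; the last joint's range is limited). The gripper opens to 85 mm and grips with 20 to 120 N. Pads are 22 mm wide; open, the fingers measure 114 mm over their backs; the gripper's body (76 mm by 85 mm) begins 54 mm behind the grasp point. The pads swing forward as they close: fully open they stand 13 mm farther back than shut.
Start: joints at [78.025, 39.483, -11.15, 89.685, 9.013, 51.709, -12.324], TCP at [0.15, -0.607, 0.231] pointing down, gripper open.
Joint ranges: [-172.22, 172.22], [-26.19, 119.32], [-84.43, 86.54], [7.71, 146.69], [-57.33, 237.33], [2.42, 119.75], [-152.13, 152.13]. Speed limits (degrees/s): [147.25, 147.25, 180, 180, 180, 180, 180].

INTERFACE

Orientations are given as [roll, pitch, yaw] about the fixed x, y, z axes, in that order (R = Rz(yaw) Ry(pitch) Rx(roll)).
In Python, from rig import env, eoat, imaging, close_job gives the robot as it stands. The module is installed in compiled form; this text tells all that it offers. Calls block until the motion is done:
- env.move_ptp(position, orientation): joint-space move of the TCP to a pose.
- env.move_straight(position, ori=None, vel=0.15, until_force=None): straight line of the TCP; ori=None keeps the orientation; vel is the mean speed in m/s. With until_force (N) it stops when the force on the tool has changed by that much, and returns True; else False.
- env.goto_joints(angles): joint-space move.
- eoat.open_jaws() and eoat.grasp(effort=None): open the fingers fully, or close them until they stop; effort is the grip in N (None keeps the last).
- env.sleep(seconds).
- env.solve_ik(position, orientation): joint angles nearest the present ones, or None.
- imaging.snapshot(name): name is "scene" or "top" or "wrist"; returns a dict with "frame" (480x640x3 uint8, red, green, blue), "intrinsics" (3x3 intrinsics, pixels), "R" (3x3) and "t" (3): a world point X has camera coordinates R X + t; the wrist camera has in their place "T_tool_cam" (4x4, takes a point from camera to tool coordinates, whose origin is the TCP and whose axes are the flange's). Camera axes: x right, y down, z forward; pixel columns grow to the right and rows downward; lengths in m; the calibration is good to about 2 mm. A picture is of the moment at which its call begins: read the wrist's pose just before it. There is no depth.
A pose or a line that the arm cannot do raises env.MotionError and nothing moves.
- close_job(): hands the job in; it is judged then, once.
Readings, each from a call of its own:
- env.current_t(): time.
- env.current_qpos(): joint angles.
- env.current_qd(): joint speeds.
- env.current_joint_efforts(): joint torques, N m.
- env.current_ee_pos(): TCP position.
- env.current_ee_rot(): TCP orientation.
- env.current_contact_force(): force on the tool from outside, world axes, zero at the start.
- env.current_torque(): the same for the moment, N m.
- env.current_finger_gap(): finger opening in m.
- env.current_grip_force(): force on a finger pad.
Only numpy, scipy, OpenCV 4.12 (cv2) and the standard library are available. Lean on these libraries where they do the work, as an engineer would, in place of code of your own. Each camera call takes 0.05 s, during which the arm holds its last target. There are 200 camera calls.

## Working session

There is one attempt and no reset: what is moved stays moved. The work goes in short steps, each a Python script; the robot and the scene stay as the last script left them, time stands still between calls to the robot, and variables do not carry over. Pictures are saved under pics/ and viewed, at most 10 in all, crops included, and the job is handed in when it is done.

```bash
mkdir -p pics; python3 - <<'E'
from rig import env, eoat, imaging
import cv2,numpy as np
for n in("top","scene"):
    s=imaging.snapshot(n); cv2.imwrite(f"pics/{n}0.png",s["frame"][:,:,::-1]); np.savez(f"{n}0.npz",**s)
    print(n,s["intrinsics"].tolist(),np.round(-s["R"].T@s["t"],3),np.round(s["R"],3).tolist())
print(env.grasp_offset,env.current_t(),env.current_ee_pos(),env.current_ee_rot(),env.current_finger_gap())
E
```

```text
top [[583.4770464754547, 0.0, 329.1739126486496], [0.0, 583.4770464754547, 246.48945816641378], [0.0, 0.0, 1.0]] [0.44  0.052 1.358] [[-0.03, -1.0, -0.001], [-0.997, 0.03, -0.075], [0.075, -0.001, -0.997]]
scene [[541.1317538180615, 0.0, 315.8674303609864], [0.0, 541.1317538180615, 239.25488609454783], [0.0, 0.0, 1.0]] [-0.085  0.951  0.587] [[-0.817, -0.576, 0.008], [-0.254, 0.347, -0.903], [0.517, -0.74, -0.43]]
0.0187 0.1 [ 0.15005361 -0.60611783  0.23056961] [-1.79905339e+02  8.84323886e-03  1.39175448e+01] 0.08562316372040889
```

View pics/top0.png

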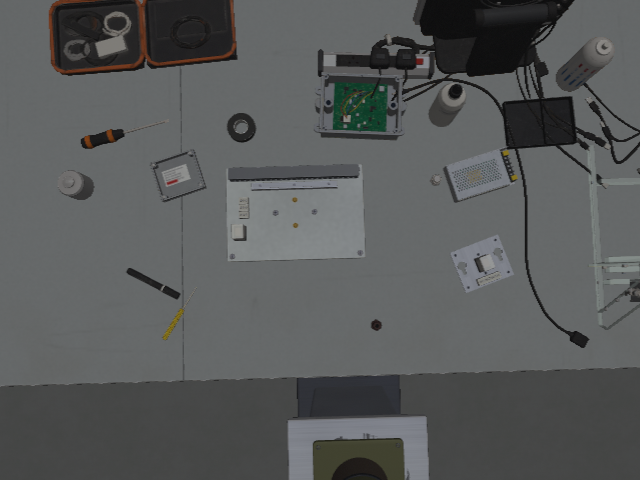

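View pics/scene0.png

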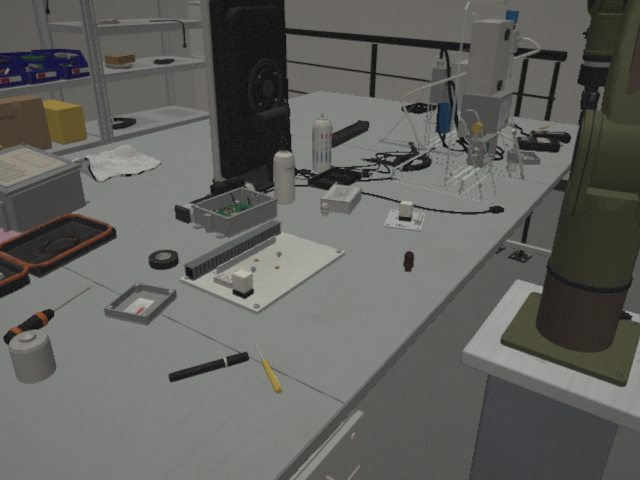

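The top view shows the panel centred near (295,213), with screws at (276,213) and (314,212) and contacts at (295,200) and (296,225). The module is at (482,263), with its terminals towards the robot. The scene view confirms this layout. Next I'll get rough positions.

```bash
cat > h.py <<'E'
import numpy as np,cv2
from scipy.spatial.transform import Rotation as Ro
def ray(K,R,t,uv,z):
    d=R.T@np.linalg.solve(K,np.array([uv[0],uv[1],1.])); c=-R.T@t
    return c+d*(z-c[2])/d[2]
def proj(K,R,t,X):
    p=K@(R@np.asarray(X,float)+t); return p[:2]/p[2]
def wrist(env,imaging,name):
    p=np.array(env.current_ee_pos()); r=Ro.from_euler('xyz',env.current_ee_rot(),degrees=True).as_matrix()
    s=imaging.snapshot("wrist"); T=np.array(s["T_tool_cam"])
    Rc=r@T[:3,:3]; tc=r@T[:3,3]+p
    R=Rc.T; t=-R@tc
    np.savez(name+".npz",frame=s["frame"],K=s["intrinsics"],R=R,t=t,p=p,T=T)
    cv2.imwrite(f"pics/{name}.png",s["frame"][:,:,::-1]); return s["frame"],np.array(s["intrinsics"]),R,t
E
python3 - <<'E'
from h import *
s=np.load("top0.npz");f=s["frame"];K,R,t=s["intrinsics"],s["R"],s["t"]
hsv=cv2.cvtColor(f,cv2.COLOR_RGB2HSV)
y=cv2.inRange(hsv,(12,90,70),(35,255,255))
n,l,st,c=cv2.connectedComponentsWithStats(y[190:235,280:310]*1)
P=[]
for i in range(1,n):
    if st[i,4]>5: u=c[i]+[280,190];P.append(ray(K,R,t,u,.014));print("contact",u,st[i,4],P[-1])
for nm,(u0,u1,v0,v1),z in(("module",(440,525,225,300),.004),("panel",(215,375,155,270),.01)):
    g=f.min(2)[v0:v1,u0:u1]; th,m=cv2.threshold(g,0,255,cv2.THRESH_OTSU)
    m=cv2.morphologyEx(m,cv2.MORPH_OPEN,np.ones((3,3)))
    cs=max(cv2.findContours(m,0,2)[0],key=cv2.contourArea).reshape(-1,2)+[u0,v0]
    w=np.array([ray(K,R,t,u,z)[:2] for u in cs],np.float32)
    print(nm,th,cv2.minAreaRect(w))
for n_,u in(("sL",(276,213)),("sR",(314,212)),("gA",(436,180)),("relay",(487,262))): print(n_,ray(K,R,t,u,{"relay":.052}.get(n_,.0207)))
print(np.load("top0.npz")["frame"].shape)
E
```

```text
contact [294.4 199.4] 15 [0.65261979 0.12824469 0.014     ]
contact [295.         224.89473684] 19 [0.59303536 0.12836566 0.014     ]
module 113.0 ((0.4921945035457611, -0.3017815351486206), (0.10027563571929932, 0.11885681748390198), 19.257102966308594)
panel 111.0 ((0.6121727228164673, 0.12874066829681396), (0.19637160003185272, 0.3203364610671997), 0.20052187144756317)
sL [0.6211787  0.17111365 0.0207    ]
sR [0.62087522 0.0833926  0.0207    ]
gA [ 0.68705396 -0.20121803  0.0207    ]
relay [ 0.49234208 -0.30130925  0.052     ]
(480, 640, 3)
```

```bash
python3 - <<'E'
from rig import env, eoat, imaging
from h import *
env.move_ptp([0.47,-0.30,0.22],[180,0,19.3])
print(env.current_t(),env.current_ee_pos(),env.current_ee_rot(),env.current_qpos())
f,K,R,t=wrist(env,imaging,"w1"); print(K, np.round(np.load("w1.npz")["T"],3), proj(K,R,t,[.492,-.3015,.004]))
E
```

```text
1.725 [ 0.46909377 -0.30170417  0.21998828] [1.79952897e+02 4.96658353e-02 1.91463161e+01] [ 34.13983393  35.20603837 -10.18204476 102.2641206    8.64862924
  43.28594363 -51.38093101]
[[335.01316811   0.         316.98012927]
 [  0.         335.01316811 241.95749377]
 [  0.           0.           1.        ]] [[-0.    -0.944 -0.329  0.085]
 [ 1.     0.    -0.001  0.001]
 [ 0.001 -0.329  0.944 -0.142]
 [ 0.     0.     0.     1.   ]] [323.37603303 187.61755674]
```

View pics/w1.png

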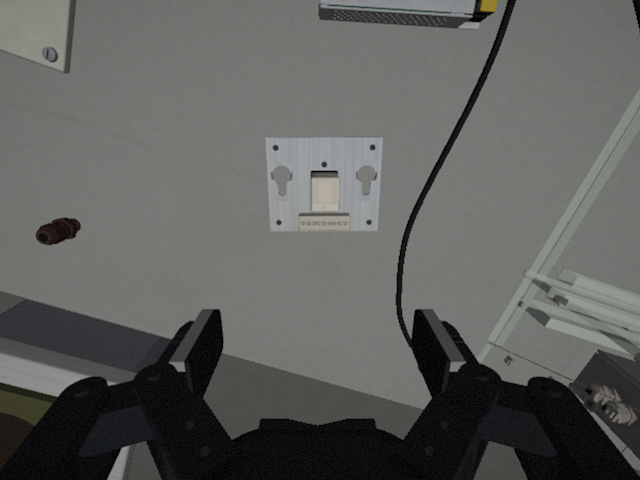

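The wrist view shows the module's plate at about (268..382, 137..232), with the terminals nearest the robot. The relay top is at (325,191). I'll measure both here.

```bash
python3 - <<'E'
from rig import env, eoat, imaging
from h import *
env.sleep(.3)
print(env.current_t(),env.current_ee_pos(),env.current_ee_rot())
f,K,R,t=wrist(env,imaging,"w2")
hsv=cv2.cvtColor(f,cv2.COLOR_RGB2HSV)
u0,v0=235,110
g=f[v0:260,u0:420]; h=hsv[v0:260,u0:420]
th,m=cv2.threshold(g[:,:,2],0,255,cv2.THRESH_OTSU)
m=((g[:,:,2]>th)|((h[:,:,1]>25)&(h[:,:,2]>120))).astype(np.uint8)
m=cv2.morphologyEx(m,cv2.MORPH_OPEN,np.ones((3,3)))
cs=max(cv2.findContours(m,0,2)[0],key=cv2.contourArea).reshape(-1,2)+[u0,v0]
print("plate",th,cv2.minAreaRect(np.array([ray(K,R,t,u,.004)[:2] for u in cs],np.float32)))
c=((h[:,:,1]>25)&(h[:,:,2]>120)).astype(np.uint8)
n,l,st,ce=cv2.connectedComponentsWithStats(c)
for i in range(1,n):
    if st[i,4]>100:
        q=np.argwhere(l==i)[:,::-1]+[u0,v0]
        print(st[i],ce[i]+[u0,v0],cv2.minAreaRect(np.array([ray(K,R,t,u,.052)[:2] for u in q],np.float32)))
b=cv2.resize(f[110:260,235:420],None,fx=4,fy=4,interpolation=2); cv2.imwrite("pics/w2c.png",b[:,:,::-1])
E
```

```text
2.075 [ 0.46979253 -0.30041808  0.21997982] [1.79995195e+02 2.46191465e-03 1.92557914e+01]
plate 134.0 ((0.4942760765552521, -0.30091559886932373), (0.09957247227430344, 0.1203446090221405), 19.261737823486328)
[ 83  73  16  22 239] [325.41422594 193.28451883] ((0.495886892080307, -0.30005574226379395), (0.019782742485404015, 0.013964829966425896), 19.309219360351562)
```

View pics/w2c.png

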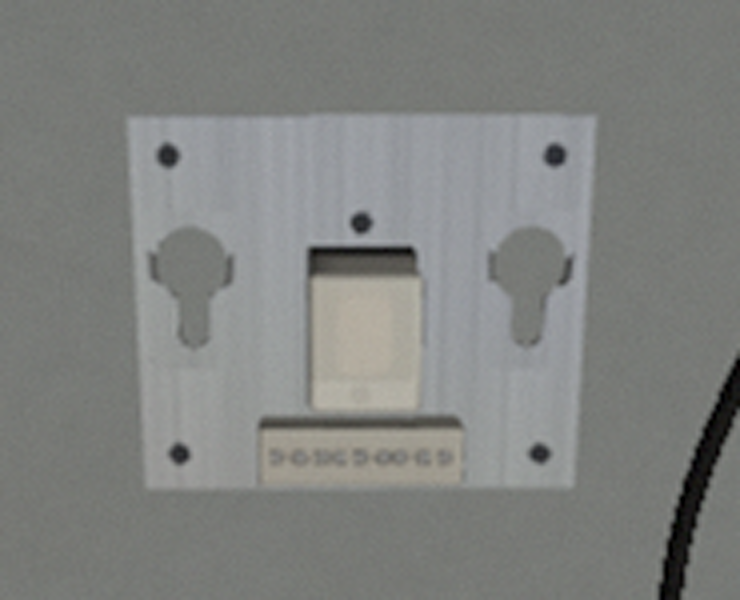

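The crop confirms the plate fit: its size matches and its yaw is 19.26°. I'll grasp the relay across module y.

```bash
python3 - <<'E'
from rig import env, eoat, imaging
from h import *
o=[180,0,19.26]
env.move_straight([.493,-.3011,.10],o,vel=.2)
env.move_straight([.493,-.3011,.022],vel=.08)
env.sleep(.3); print(env.current_ee_pos(),env.current_contact_force())
eoat.grasp(80); print(env.current_t(),env.current_finger_gap(),env.current_grip_force(),env.current_ee_pos(),env.current_contact_force())
env.move_straight([.493,-.3011,.13],vel=.1); env.sleep(.3)
print(env.current_t(),env.current_finger_gap(),env.current_grip_force(),env.current_ee_pos(),env.current_contact_force())
env.move_ptp([.56,.128,.16],[180,0,0]); env.sleep(.5)
print(env.current_t(),env.current_ee_pos(),env.current_ee_rot(),env.current_qpos(),env.current_contact_force(),env.current_torque())
wrist(env,imaging,"w3")
E
```

```text
[ 0.49319165 -0.30125522  0.02232866] [ 0.80511532  0.88603671 -0.14988483]
4.875 0.02691736713627939 79.63713526725769 [ 0.49322345 -0.30118852  0.0222215 ] [-0.33121335  0.32625564  1.91330666]
6.4083 0.02713276182164934 78.96725177764893 [ 0.49284443 -0.30100155  0.12963755] [-0.25287815  0.26831393 -2.27556995]
8.5083 [0.56002027 0.12791652 0.16001391] [-1.79996781e+02 -4.41737589e-04 -8.34486428e-03] [ -19.10067749   41.06962904    2.79499194  103.02415556   -3.1308904
   35.97930694 -104.46668888] [ 0.18615079  0.6050446  -1.40709902] [-0.04378834 -0.0748899   0.02749102]
```

View pics/w3.png

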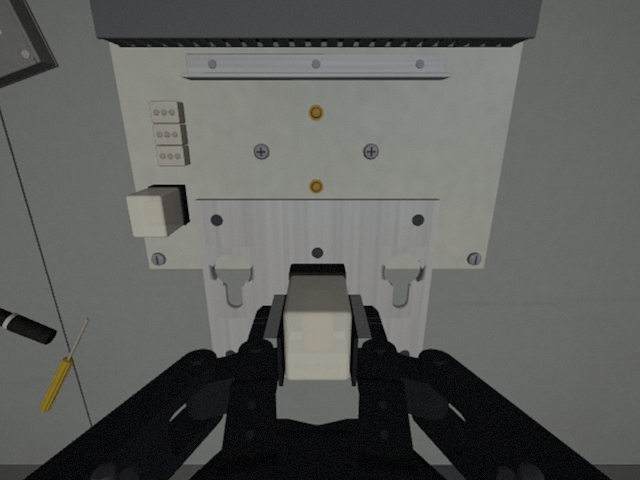

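The view shows the held module square in the jaws, with its front edge at row 199, from (197,199) to (439,199). The screws are at (261,151) and (371,151), the contacts at (316,113) and (316,187), and the stop's near edge at row ~77.

```bash
python3 - <<'E'
from h import *
s=np.load("w3.npz");f,K,R,t,p=[s[k] for k in("frame","K","R","t","p")]
hsv=cv2.cvtColor(f,cv2.COLOR_RGB2HSV); g=cv2.cvtColor(f,cv2.COLOR_RGB2GRAY).astype(float)
def cen(m,u,v,r=13):
    w=m[v-r:v+r+1,u-r:u+r+1].astype(np.uint8); n,l,st,c=cv2.connectedComponentsWithStats(w)
    i=1+np.argmax(st[1:,4]); return c[i]+[u-r,v-r],st[i,2:5]
for u,v in((316,113),(316,187)):
    c,a=cen((hsv[:,:,1]>90),u,v,10); print("contact",c,a,ray(K,R,t,c,.013))
S=[]
for u,v in((261,151),(371,151)):
    c,a=cen(g<np.median(g[130:145,290:340])-25,u,v); S.append(ray(K,R,t,c,.0207)); print("screw",c,a,S[-1])
d=S[0]-S[1];print("screw mid",(S[0]+S[1])/2,"yaw",np.degrees(np.arctan2(-d[0],d[1])),np.linalg.norm(d))
def hedge(us,v0,v1,z):
    P=[]
    for u in us:
        col=cv2.GaussianBlur(g[v0-3:v1+3,u-1:u+2].mean(1)[:,None],(1,5),0)[:,0]; e=np.abs(np.gradient(col))[3:-3]
        k=e.argmax(); k0=max(k-1,0);w=e[k0:k+2]; P.append(ray(K,R,t,(u,v0+(w*np.arange(k0,k0+len(w))).sum()/w.sum()),z)[:2])
    P=np.array(P); m,b=np.polyfit(P[:,1],P[:,0],1); r=P[:,0]-m*P[:,1]-b; k=abs(r)<2*np.median(abs(r))+1e-4
    m,b=np.polyfit(P[k,1],P[k,0],1); return m,b,np.std(r[k]),np.median(P[k,0])
zt=p[2]-.0222+.004
m,b,sd,_=hedge(list(range(205,432,3)),192,207,zt); y=p[1]
print("plate front: x at tcp y",m*y+b,"rel tcp",m*y+b-p[0],"yaw",-np.degrees(np.arctan(m)),sd)
# plate side edges at front, hole centres
for u,v in((217,220),(418,220),(317,253)):
    c,a=cen(g<90,u,v,9); print("hole",c,a,ray(K,R,t,c,zt)-p)
for v in(203,207,211):
    e=np.abs(np.gradient(cv2.GaussianBlur(g[v-1:v+2].mean(0)[None],(5,1),0)[0]))
    ul=190+e[190:208].argmax();ur=430+e[430:448].argmax(); print("sides",ul,ur,ray(K,R,t,(ul,v),zt)[1]-p[1],ray(K,R,t,(ur,v),zt)[1]-p[1])
for v0,v1,z in((72,83,.01),(72,83,.028),(48,60,.028)):
    m,b,sd,md=hedge(list(range(195,440,4)),v0,v1,z); print("stop",z,m*.128+b,-np.degrees(np.arctan(m)),sd)
m,b,sd,md=hedge(list(range(155,200,2)),262,274,.01); print("panel rear", md,-np.degrees(np.arctan(m)))
E
```

```text
contact [315.59550562 112.41573034] [ 14  16 178] [0.65498081 0.12875293 0.013     ]
contact [315.88888889 185.97916667] [ 14  13 144] [0.59561647 0.12859275 0.013     ]
screw [261.02590674 151.39378238] [ 17  16 193] [0.62512355 0.17319022 0.0207    ]
screw [370.32105263 151.40526316] [ 16  16 190] [0.62509896 0.0842215  0.0207    ]
screw mid [0.62511125 0.12870586 0.0207    ] yaw -0.015834456692070713 0.08896872249850046
plate front: x at tcp y 0.611457408114474 rel tcp 0.0514371334080842 yaw -0.29201381606347926 0.0006917794129626249
hole [216.2        219.86666667] [ 12  11 105] [ 0.04090724  0.04970641 -0.0182    ]
hole [417.64761905 219.73333333] [ 12  11 105] [ 0.04096931 -0.05030276 -0.0182    ]
hole [316.95698925 252.3655914 ] [11 10 93] [ 0.02362676 -0.00032233 -0.0182    ]
sides 190 434 0.061652352222691054 -0.05744636594044093
sides 190 433 0.06190210358232345 -0.05718564818855229
sides 190 433 0.06215387200013689 -0.05741468007994002
stop 0.01 0.6790328236111915 0.003902378047981946 6.994941536902627e-05
stop 0.028 0.6769617694412485 0.003902378047914988 6.564434158312394e-05
stop 0.028 0.697727820749299 -0.019051397190518442 9.366054794157162e-06
panel rear 0.5169281739063274 -4.429916567819896
```

```bash
python3 - <<'E'
from rig import env, eoat, imaging
from h import *
env.move_straight([.6117,.1290,.10],[180,0,0],vel=.12)
env.move_straight([.6117,.1290,.050],vel=.08); env.sleep(.5)
print(env.current_t(),env.current_ee_pos(),env.current_ee_rot(),env.current_contact_force())
f,K,R,t=wrist(env,imaging,"w4")
c=f[100:330,170:470]
cv2.imwrite("pics/w4c.png",cv2.resize(c,None,fx=2.6,fy=2.6,interpolation=2)[:,:,::-1])
E
```

```text
10.6417 [0.61176591 0.12904425 0.05015737] [-1.79995771e+02 -1.26238405e-02  4.09085352e-03] [-0.2639568   0.51888308 -2.37403801]
```

View pics/w4c.png

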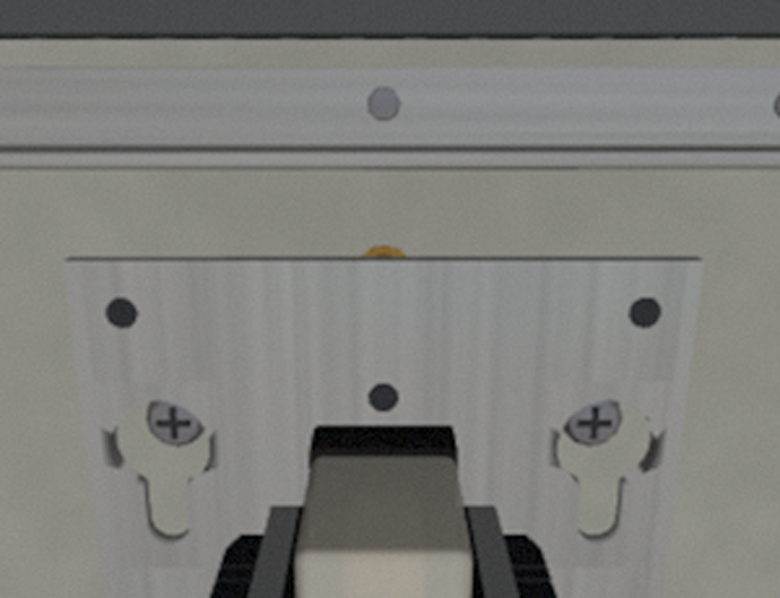

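Both screw heads show through the keyhole entries, with the cross centres at crop (173,423) and (595,422). They sit high in the holes, as the oblique view should make them. I'll check the fit numerically.

```bash
python3 - <<'E'
from h import *
s=np.load("w4.npz");f,K,R,t,p=[s[k] for k in("frame","K","R","t","p")]
c=lambda a:np.array(a)/2.6+[170,100]-.3
zt=p[2]-.0182
for n,a in(("sL",(173,423)),("sR",(595,422))): print(n,ray(K,R,t,c(a),.0207))
h=[ray(K,R,t,c(a),zt)-p for a in((122,313),(645,312),(383,397))]
print("holes",np.round(h,4))
print("front edge",ray(K,R,t,c((383,258)),zt)-p,"sides",ray(K,R,t,c((66,259)),zt)-p,ray(K,R,t,c((702,259)),zt)-p)
for n,y in(("L",.045),("R",-.045)):  # predicted entry centre pixel in crop
    print(n,(proj(K,R,t,p+[.0134,y-.0003,-.0182])-[170,100]+.3)*2.6, (proj(K,R,t,p+[.0234,y-.0003,-.0182])-[170,100]+.3)*2.6)
E
```

```text
sL [0.62509904 0.17356694 0.0207    ]
sR [0.62535135 0.08345028 0.0207    ]
holes [[ 0.0408  0.0495 -0.0182]
 [ 0.041  -0.0504 -0.0182]
 [ 0.0236 -0.0003 -0.0182]]
front edge [ 0.05144261 -0.0003421  -0.0182    ] sides [ 0.05124579  0.05896616 -0.0182    ] [ 0.05126025 -0.05999998 -0.0182    ]
L [159.34196406 444.32179138] [155.06409912 397.96543289]
R [606.28834568 444.4252257 ] [610.56341514 398.05814144]
```

The fit is right to within 1 mm. Now I'll press down with a force limit.

```bash
python3 - <<'E'
from rig import env, eoat, imaging
from h import *
st=lambda:print(round(env.current_t(),2),np.round(env.current_ee_pos(),4),np.round(env.current_ee_rot(),2),"F",np.round(env.current_contact_force(),2),"T",np.round(env.current_torque(),2),"g",round(env.current_grip_force(),1))
env.move_straight([.6118,.1289,.037],vel=.05); env.sleep(.3); st()
print(env.move_straight([.6118,.1289,.029],vel=.01,until_force=14)); st(); env.sleep(.4); st()
E
```

```text
11.4 [0.6118 0.1289 0.0371] [-180.   -0.    0.] F [ 0.54 -0.1  -2.35] T [0.01 0.03 0.06] g 79.0
True
11.97 [0.6121 0.129  0.0322] [-1.7999e+02 -3.0000e-02 -1.0000e-02] F [-0.01  0.01  4.01] T [-0.04  0.08  0.02] g 80.0
12.38 [0.6121 0.129  0.0323] [-1.7999e+02 -3.0000e-02 -1.0000e-02] F [0.85 0.03 5.65] T [ 0.02  0.08 -0.  ] g 80.0
```

```bash
cat >> h.py <<'E'
def st(env):print(round(env.current_t(),2),np.round(env.current_ee_pos(),4),np.round(env.current_ee_rot(),2),"F",np.round(env.current_contact_force(),2),"T",np.round(env.current_torque(),2),"g",round(env.current_grip_force(),1))
E
python3 - <<'E'
from rig import env, eoat, imaging
from h import *
for z in(.0318,.0314):
    env.move_straight([.6121,.1289,z],vel=.01); env.sleep(.3); print(z);st(env)
if env.current_contact_force()[2]<18:
    for x in (.6151,.6221):
        print(env.move_straight([x,.1289,.0314],vel=.01,until_force=15)); env.sleep(.2); st(env)
E
```

```text
0.0318
12.93 [0.6125 0.129  0.0323] [1.8e+02 4.0e-02 0.0e+00] F [-0.56 -0.31  5.62] T [ 0.03  0.13 -0.02] g 80.1
0.0314
13.48 [0.6124 0.129  0.0322] [1.7999e+02 5.0000e-02 0.0000e+00] F [-1.73  0.5   8.73] T [-0.01  0.27 -0.02] g 80.7
False
14.13 [0.6154 0.1291 0.0323] [-1.8e+02  5.0e-02  1.0e-02] F [-1.5  -0.68  8.71] T [-0.02  0.33  0.01] g 80.4
False
15.18 [0.6222 0.1291 0.0322] [-1.8e+02  7.0e-02  0.0e+00] F [-2.45 -0.22  8.35] T [0.01 0.41 0.02] g 80.4
```

```bash
python3 - <<'E'
from rig import env, eoat, imaging
from h import *
print(env.move_straight([.6320,.1289,.0314],vel=.008,until_force=7)); st(env); env.sleep(.4); st(env)
x=env.current_ee_pos()[0]
for k in range(12):
    if env.current_contact_force()[0]<-11.5: break
    x+=.0004; env.move_straight([x,.1289,.0314],vel=.01); env.sleep(.3); print(round(x,4)); st(env)
E
```

```text
True
16.09 [0.6283 0.1291 0.0324] [ 1.7999e+02  2.7000e-01 -1.0000e-02] F [-0.02 -0.09  4.49] T [ 0.03  0.03 -0.05] g 80.0
16.49 [0.6283 0.1291 0.0324] [ 1.7999e+02  2.6000e-01 -1.0000e-02] F [-0.56  0.53  5.62] T [ 0.08 -0.04 -0.01] g 80.0
0.6287
17.06 [0.6283 0.1292 0.0324] [180.     0.36  -0.  ] F [-3.7   0.33 10.88] T [ 0.02  0.51 -0.05] g 80.9
0.6291
17.61 [0.6283 0.1291 0.0324] [ 1.7999e+02  4.0000e-01 -1.0000e-02] F [-4.24 -0.25 12.71] T [ 0.07  0.63 -0.01] g 80.9
0.6295
18.16 [0.6283 0.1291 0.0324] [ 1.7999e+02  4.5000e-01 -1.0000e-02] F [-4.82 -0.46 12.83] T [ 0.03  0.79 -0.08] g 81.1
0.6299
18.71 [0.6283 0.1292 0.0324] [179.99   0.5   -0.  ] F [-6.78  0.11 15.03] T [ 0.05  0.9  -0.07] g 81.2
0.6303
19.26 [0.6283 0.1292 0.0324] [179.98   0.54  -0.  ] F [-6.9  -0.34 15.79] T [ 0.08  1.13 -0.11] g 81.3
0.6307
19.81 [0.6283 0.1292 0.0325] [179.98   0.58   0.  ] F [-7.69  0.49 15.72] T [ 0.04  1.29 -0.05] g 81.4
0.6311
20.36 [0.6283 0.1291 0.0325] [179.97   0.63  -0.  ] F [-8.35 -1.04 16.97] T [ 0.07  1.45 -0.05] g 81.5
0.6315
20.91 [0.6283 0.1291 0.0325] [179.97   0.67  -0.  ] F [-8.85 -0.34 17.23] T [ 0.06  1.61 -0.1 ] g 81.7
0.6319
21.46 [0.6284 0.1292 0.0326] [179.97   0.72   0.  ] F [-10.17  -0.55  18.52] T [ 0.09  1.75 -0.07] g 81.8
0.6323
22.01 [0.6284 0.1291 0.0326] [179.96   0.76   0.  ] F [-11.6   -0.06  19.55] T [ 0.11  1.91 -0.07] g 81.9
```

Contact is firm at x=0.6283, as predicted. The down-force has crept up and the tool has pitched 0.76°, so I'll ease the press, take out the pitch and push a little more.

```bash
python3 - <<'E'
from rig import env, eoat, imaging
from h import *
for x,z,pt in((.6325,.0317,-.3),(.6328,.0319,-.6)):
    env.move_straight([x,.1289,z],[180,pt,0],vel=.005); env.sleep(.4); print(x,z,pt); st(env)
while env.current_contact_force()[0]>-12 and x<.636:
    x+=.0004; env.move_straight([x,.1289,z],[180,pt,0],vel=.01); env.sleep(.3); print(round(x,4)); st(env)
wrist(env,imaging,"w5"); f=np.load("w5.npz")["frame"]
cv2.imwrite("pics/w5c.png",cv2.resize(f[100:330,170:470],None,fx=2.6,fy=2.6,interpolation=2)[:,:,::-1])
E
```

```text
0.6325 0.0317 -0.3
22.66 [0.6283 0.1292 0.0322] [1.7998e+02 1.8000e-01 1.0000e-02] F [-10.03  -0.76  16.71] T [ 0.07  1.86 -0.04] g 81.4
0.6328 0.0319 -0.6
23.31 [0.6283 0.1292 0.0322] [ 1.7998e+02 -9.0000e-02  1.0000e-02] F [-9.78 -1.1  15.33] T [ 0.16  2.05 -0.05] g 81.2
0.6332
23.86 [0.6283 0.1292 0.0322] [ 1.7997e+02 -4.0000e-02  1.0000e-02] F [-10.46  -0.39  15.66] T [ 0.16  2.17 -0.09] g 81.4
0.6336
24.41 [0.6283 0.1292 0.0322] [1.7997e+02 0.0000e+00 1.0000e-02] F [-11.36  -0.78  16.2 ] T [ 0.14  2.33 -0.06] g 81.5
0.634
24.96 [0.6283 0.1291 0.0322] [1.7996e+02 5.0000e-02 1.0000e-02] F [-12.43   0.43  18.45] T [ 0.15  2.44 -0.15] g 81.6
```

View pics/w5c.png

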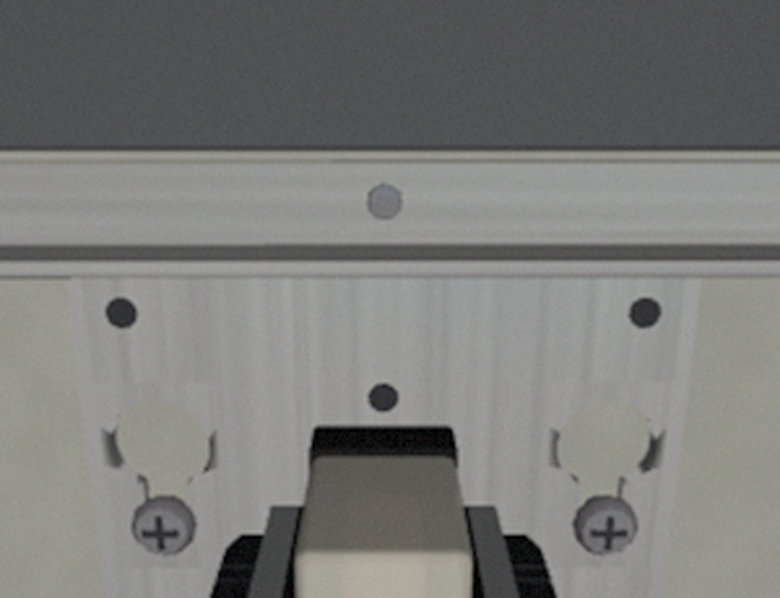

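The module is flat, both heads sit over the slots at crop (163,530) and (606,530), and its front edge lies square against the stop. I'll check that it's steady, then hand in.

```bash
python3 - <<'E'
from rig import env, eoat, imaging, close_job
from h import *
env.sleep(.4); st(env)
F=env.current_contact_force()
if -16<F[0]<-9: print(close_job())
E
```

```text
25.41 [0.6283 0.1291 0.0322] [1.7996e+02 5.0000e-02 1.0000e-02] F [-12.05  -0.38  17.46] T [ 0.13  2.49 -0.17] g 81.6
the job is handed in; nothing more can be done
None
```

The job is handed in: the module is flat under both screw heads, square against the stop, and still held there. The measured forward push is about 12 N, so the stop should be taking roughly 7–12 N once plate friction is allowed for; the verdict was not shown to me.

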